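# Feel out the unpotted LED driver and slide it down the reject chute

## Task

One of the three LED drivers standing on the test deck missed the potting station: it looks the same but is far lighter, so it slides much more easily than the other two. Nudge them to feel which one it is, slide that one off the far edge of the deck down the chute so that it lies flat in the red reject crate, not hanging on the chute, and leave the two good ones lying flat on the deck within a few centimetres of where they stood. Do not knock the other things on the deck and bench out of place.

Things in the scene. Friction and masses are not known exactly. Their poses are not given: they have to be found in the camera images.
- driver_a: LED driver at the -y end of the row of three on the deck. All three look alike: closed ribbed aluminium case 130 (x) x 98 (y) x 38 mm high, white and blue label on top, sliding loose on its flat underside. Origin: centre of the underside, z up. The -x end, towards the robot, is a plain flat plate; from the +x end, towards the crate, two capped cable glands stick out 16 mm.
- driver_b: As driver_a; the middle one of the row (drivers about 130 mm apart along the deck's y). Two of the three are potted and weigh about 0.75 kg, one was left unpotted and weighs about 0.25 kg; which one differs every time. The contents have about 1 mm of play.
- driver_c: As driver_a; at the +y end of the row. To slide on the deck's mat a potted one takes about 3.3 to 5.6 N, the unpotted one about 1.2 to 2 N; the mat's friction differs from day to day but is the same under all three.
- deck: Fixed steel test deck 240 (x) x 600 mm (y), dark mat on top at z = 0.100. Origin on the bench under its centre; x to the crate, y along the row. No lip on the near edge, 14 mm lips at both ends. Far edge (x = 0.120): 20 mm lips, but open for y = -0.205 to 0.205, where a slippery 45 degree steel chute leads down into the crate. A driver tips onto it once its centre is past the edge.
- crate: Red plastic reject crate, fixed, open on top, smooth dark floor, 300 (x) x 460 (y) x 80 mm high, walls and floor 5 mm, just beyond the deck's far edge with the chute ending inside it 20 mm above the bench. Origin: on the bench under the middle of its near wall (the crate spans x = 0 to 0.300, y = -0.230 to 0.230); axes as the deck's.
- tape_roll: Roll of beige masking tape lying flat on the deck near its +y end, 84 mm diameter, 24 mm high. Bystander.
- screwdriver: Yellow-handled screwdriver 170 mm long lying roughly along the deck's x axis near the deck's -y end. Bystander.
- downlight: LED downlight standing on the bench left of the deck: black flange 110 mm diameter, black finned heat sink, 95 mm high. Bystander.
- reel: Black component reel lying flat on the bench on the right, 150 mm diameter, 14 mm high. Bystander.
- spool: Green wire spool standing on the bench on the right, 72 mm diameter, 50 mm high. Bystander.
- multimeter: Orange multimeter lying on the bench on the left, 150 x 78 x 35 mm. Bystander.
Things that resemble listed ones, but are neither listed nor needed, are in the scene too. Leave any green or purple look-alike of the driver_b alone.

How it is judged:
By the outcome, as a careful person would: the job done as asked, in the order asked, and still so for the second after the job is handed in, with the robot touching nothing.
It also fails if it takes over 48 s, if anything falls off the work surface, if the arm or the gripper's body presses on something with over 40 N, if the wrist force passes 120 N, or if a joint passes its speed limit or range.

## Robot

A 7-joint arm with a two-finger parallel gripper is mounted at the origin on the work surface. World frame = base frame: x ahead of the robot, y to its left, z up, the work surface at z = 0. Lengths are in m, angles in rad, forces in N, time in s.
With the tool pointing down it reaches from about 0.425 to 1.025 m from the base axis. Payload 3.6 kg.
Tool frame: the origin (TCP) lies at the very end of the fingers, on their centre line; the grasp point (between the pads) lies r.tcp_to_grasp behind it (r.tcp_to_grasp is the distance from the TCP to the grasp point, in m); z points along the fingers, y is the line along which they close (so a half turn about z gives the same grasp; the last joint's range is limited). The gripper opens to 85 mm and grips with 20 to 120 N. Pads are 22 mm wide; open, the fingers measure 114 mm over their backs; the gripper's body (76 mm by 85 mm) begins 54 mm behind the grasp point. The pads swing forward as they close: fully open they stand 13 mm farther back than shut.
Start: joints at [1.097, 0.591, 0.048, 1.609, -0.033, 0.943, -0.034], TCP at [0.269, -0.673, 0.231] pointing down, gripper open.
Joint ranges: [-2.69, 2.69], [-0.47, 2.24], [-1.27, 1.36], [0.19, 2.51], [-1.53, 4.68], [0.08, 2.07], [-3.09, 3.09]. Speed limits (rad/s): [2.57, 2.57, 3.14, 3.14, 3.14, 3.14, 3.14].

## Interface

Orientations are given as a 3x3 rotation matrix whose columns are the frame's x, y, z axes.
In Python, from bench import r, camera, camera_params gives the robot as it stands. The module is installed in compiled form; this text tells all that it offers.
- The arm moves only by the shell command python3 -m pendant 'ROWS'. ROWS is JSON, a list of rows, each a list of 7 numbers: the shift along the world's x, y, z in mm, then the turn, a rotation vector about the world's x, y, z in degrees, then the opening, from -1 (shut) to 1 (fully open). In form: [[tx, ty, tz, ax, ay, az, fingers], ...]. A call has exactly 5 rows; each row is the pose to reach, as a shift and turn from the pose commanded when the call began; what a row does not reach only later rows make up. A row lasts 1/10 s, in which the tool goes at most 50 mm and 8.59 degrees, less where a joint would pass 70% of its speed; a pose out of reach is approached as far as the arm can. A call with a gripper value outside its range is refused whole. The fingers move at their own pace and stop on an object; the grip force is fixed at half the most. Time passes only in rows, so rows that repeat a pose let the fingers close, or fill a call up. It gives the time, the measured TCP pose, the force, the opening and the grip force at its end, in the units of the state.
- r.read_state(): the state, without advancing time (a new reading comes with each control period).
- camera(name): name is "scene" or "top"; returns the picture (420x560x3 uint8, red, green, blue); there is no depth.
- camera_params(name): a dict with "vertical_fov" (degrees; the focal length in pixels is half the picture's height over the tangent of half this angle, whatever the lens; pixels are square), "cx", "cy" (the principal point, pixels), "R" (3x3) and "t" (3): a world point X has camera coordinates R X + t. Camera axes: x right, y down, z forward; pixel columns grow to the right and rows downward; lengths in m; the calibration is good to about 2 mm. A picture is of the moment at which its call begins. camera_params takes no time and is no camera call.
- r.finish_job(): hands the job in; it is judged then, once.
The state is a dict: "time_s": time; "qpos": joint angles; "dq": joint speeds; "effort": joint torques, N m; "tcp_pos": TCP position; "tool_rot": TCP orientation; "force": force on the tool from outside, world axes, zero at the start; "wrist_torque": the same for the moment, N m; "finger_gap": opening from 0.0 (shut) to 1.0 (fully open); "finger_force": force on a finger pad.
Only numpy, scipy, OpenCV 4.12 (cv2) and the standard library are available. Lean on these libraries where they do the work, as an engineer would, in place of code of your own. Each camera call takes 0.05 s, during which the arm holds its last target. There are 200 camera calls.

## Working session

There is one attempt and no reset: what is moved stays moved. The work goes in short steps, Python scripts to look and compute and a shell command to move; the robot and the scene stay as the last step left them, time stands still between calls to the robot, and variables do not carry over. Pictures are saved under pics/ and viewed, at most 10 in all, crops included, and the job is handed in when it is done.

```bash
mkdir -p pics; python3 - <<'E'
from bench import r,camera,camera_params
import cv2,numpy as np
for n in("scene","top"):
    im=camera(n);cv2.imwrite(f"pics/{n}0.png",im[:,:,::-1]);np.save(n+"0.npy",im)
    p=camera_params(n);print(n,p["vertical_fov"],p["cx"],p["cy"],np.round(p["R"],3).tolist(),np.round(p["t"],3))
s=r.read_state();print(s["time_s"],s["tcp_pos"],np.round(s["tool_rot"],3).tolist(),s["force"],s["finger_gap"],r.tcp_to_grasp)
E
```

```text
scene 52.958218075117294 276.64365626596435 206.55599764629687 [[-0.64, 0.769, 0.004], [0.62, 0.519, -0.589], [-0.455, -0.374, -0.808]] [ 0.342 -0.227  1.519]
top 57.656594677849974 283.98242441591424 209.74404431157083 [[0.028, -0.999, 0.034], [-0.988, -0.033, -0.153], [0.154, -0.03, -0.988]] [-0.067  0.498  1.201]
0.1 [ 0.26847545 -0.67262714  0.23020927] [[0.929, 0.371, -0.001], [0.371, -0.929, 0.002], [-0.0, -0.002, -1.0]] [ 0.21810857 -0.52464348  0.68352495] 0.9953589935610793 0.0187
```

View pics/top0.png

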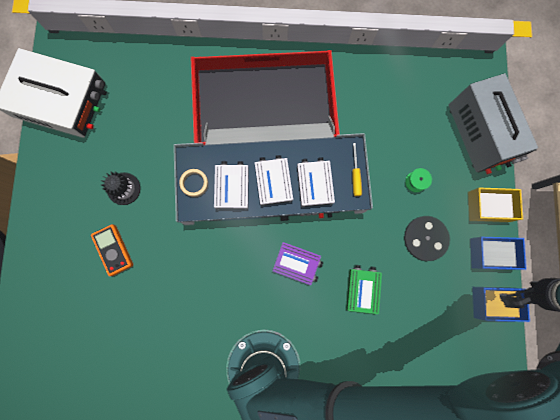

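View pics/scene0.png

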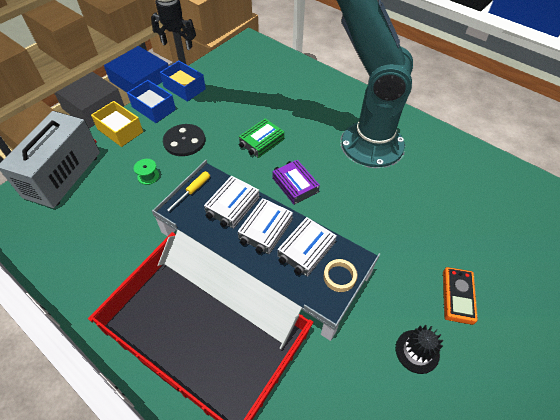

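The top view shows the deck at px (175–370, 135–222), with drivers c, b and a at about (231,187), (274,181) and (316,183), the tape at (193,183) and the screwdriver at (356,170). The scene view agrees. The purple and green look-alikes stand nearer the robot, and the crate lies beyond the chute.

```bash
cat > h.py <<'E'
from bench import r,camera,camera_params
import cv2,numpy as np
def cast(n,uv,z):
    p=camera_params(n);f=210/np.tan(np.radians(p["vertical_fov"])/2)
    R=np.array(p["R"]);t=np.array(p["t"]);C=-R.T@t
    uv=np.atleast_2d(uv).astype(float)
    d=np.c_[(uv[:,0]-p["cx"])/f,(uv[:,1]-p["cy"])/f,np.ones(len(uv))]@R
    return (C+d*((z-C[2])/d[:,2])[:,None])[:,:2]
def drivers(im,box=(180,145,345,218)):
    x0,y0,x1,y1=box
    hsv=cv2.cvtColor(im,cv2.COLOR_RGB2HSV)
    m=((hsv[...,2]>125)&((hsv[...,1]<60)|((hsv[...,0]>95)&(hsv[...,0]<125)))).astype(np.uint8)
    k=np.zeros_like(m);k[y0:y1,x0:x1]=1;m*=k
    m=cv2.morphologyEx(m,cv2.MORPH_CLOSE,np.ones((5,5)))
    out=[]
    for c in cv2.findContours(m,0,2)[0]:
        if cv2.contourArea(c)>500:
            w=cast("top",c[:,0]+0.0,.138).astype(np.float32)
            (cx,cy),s,a=cv2.minAreaRect(w)
            out.append((round(cx,3),round(cy,3),np.round(s,3).tolist(),round(a,1)))
    return sorted(out,key=lambda o:o[1])
E
python3 - <<'E'
from h import *
im=np.load("top0.npy")
for o in drivers(im):print(o)
print("deck corners",cast("top",[[175,145],[365,135],[370,208],[176,222]],.1).round(3).tolist())
c=im[125:235,165:380];cv2.imwrite("pics/crop.png",cv2.resize(c,None,fx=3.7,fy=3.7,interpolation=2)[:,:,::-1])
E
```

```text
(0.573, -0.143, [0.135, 0.102], 7.2)
(0.574, -0.014, [0.134, 0.102], 10.0)
(0.538, 0.114, [0.162, 0.101], 2.2)
deck corners [[0.685, 0.298], [0.742, -0.304], [0.505, -0.318], [0.442, 0.278]]
```

View pics/crop.png

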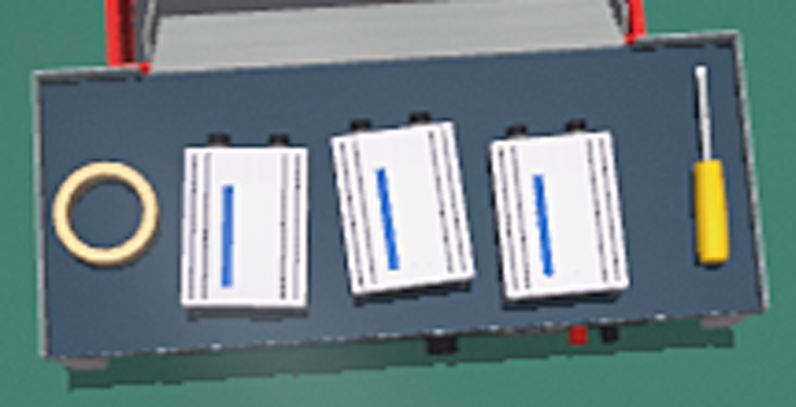

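The driver poses (x, y, yaw) are a ≈ (.573, −.143, 7°), b ≈ (.574, −.014, 10°) and c ≈ (.554, .115, 2°). The deck yaw is about 5.6°. I'll approach the −x plate of a with the fingers part open, so they push evenly.

```bash
python3 -m pendant '[[17,47,0,0,0,-3,0.2],[34,94,0,0,0,-6,0.2],[51,141,0,0,0,-9,0.2],[68,188,0,0,0,-12,0.2],[85,235,0,0,0,-14.6,0.2]]'; python3 -m pendant '[[17,47,0,0,0,0,0.2],[34,94,0,0,0,0,0.2],[51,141,0,0,0,0,0.2],[68,188,0,0,0,0,0.2],[85,235,0,0,0,0,0.2]]'; python3 -m pendant '[[14,46,-20,0,0,0,0.2],[14,46,-60,0,0,0,0.2],[14,46,-95,0,0,0,0.2],[14,46,-120,0,0,0,0.2],[14,46,-120,0,0,0,0.2]]'
```

```text
time_s: 0.6
tcp_pos: [0.354, -0.4361, 0.231]
tool_rot: [[0.992, 0.123, -0.0], [0.123, -0.992, 0.001], [-0.0, -0.001, -1.0]]
force: [1.5, 0.3, 0.1]
finger_gap: 0.602
finger_force: 0.0
time_s: 1.1
tcp_pos: [0.4389, -0.2013, 0.2312]
tool_rot: [[0.992, 0.124, -0.0], [0.124, -0.992, 0.0], [-0.0, -0.0, -1.0]]
force: [0.2, 0.8, -0.6]
finger_gap: 0.596
finger_force: 0.0
time_s: 1.6
tcp_pos: [0.4503, -0.1563, 0.1085]
tool_rot: [[0.992, 0.125, -0.007], [0.125, -0.992, 0.002], [-0.007, -0.003, -1.0]]
force: [0.0, -0.3, 0.1]
finger_gap: 0.599
finger_force: 0.0
```

```bash
python3 -m pendant '[[20,2.5,0,0,0,0,0.2],[32,4,0,0,0,0,0.2],[35,4.4,0,0,0,0,0.2],[37,4.7,0,0,0,0,0.2],[39,4.9,0,0,0,0,0.2]]'; python3 -m pendant '[[2,0.2,0,0,0,0,0.2],[4,0.5,0,0,0,0,0.2],[6,0.8,0,0,0,0,0.2],[8,1,0,0,0,0,0.2],[10,1.2,0,0,0,0,0.2]]';  python3 -m pendant '[[2,0.2,0,0,0,0,0.2],[4,0.5,0,0,0,0,0.2],[6,0.8,0,0,0,0,0.2],[8,1,0,0,0,0,0.2],[10,1.2,0,0,0,0,0.2]]'
```

```text
time_s: 2.1
tcp_pos: [0.4913, -0.1526, 0.1118]
tool_rot: [[0.992, 0.124, -0.0], [0.124, -0.992, -0.0], [-0.0, 0.0, -1.0]]
force: [-0.4, 0.2, -0.5]
finger_gap: 0.599
finger_force: 0.0
time_s: 2.6
tcp_pos: [0.4961, -0.1515, 0.1106]
tool_rot: [[0.992, 0.124, -0.011], [0.124, -0.992, 0.001], [-0.011, -0.002, -1.0]]
force: [-8.4, -0.5, 6.1]
finger_gap: 0.6
finger_force: 4.2
time_s: 3.1
tcp_pos: [0.506, -0.1503, 0.1106]
tool_rot: [[0.992, 0.123, -0.011], [0.123, -0.992, 0.001], [-0.011, -0.002, -1.0]]
force: [-8.1, -1.5, 6.2]
finger_gap: 0.596
finger_force: 4.2
```

```bash
python3 - <<'E'
from h import *
im=camera("scene");c=im[150:270,180:360];cv2.imwrite("pics/s1.png",cv2.resize(c,None,fx=4.4,fy=4.4,interpolation=2)[:,:,::-1])
print(drivers(camera("top")))
s=r.read_state();print(s["force"],s["wrist_torque"],s["tcp_pos"])
E
```

```text
[(0.584, -0.14, [0.133, 0.102], 5.8), (0.574, -0.014, [0.134, 0.102], 10.0), (0.539, 0.099, [0.162, 0.131], 2.2)]
[-6.66073821 -1.08984243  4.48211169] [-0.1329817   1.23616844  0.0167491 ] [ 0.50713761 -0.15025991  0.11060788]
```

View pics/s1.png

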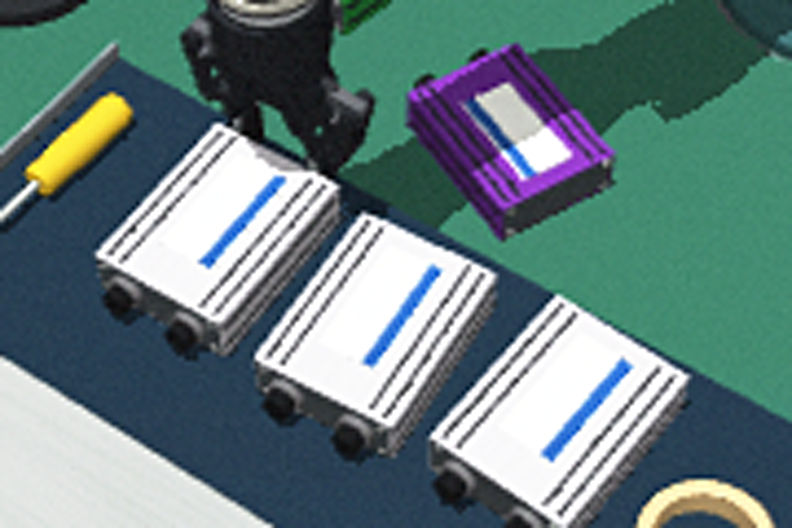

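The crop shows driver a pushed about 11 mm by both fingers, with b and c untouched. The force carries a vertical component, so I'll repeat on b with the tool raised 7 mm.

```bash
python3 -m pendant '[[-35,0,7,0,0,0,0.2],[-36,40,7,0,0,1,0.2],[-36,80,7,0,0,2,0.2],[-36,120,7,0,0,2.8,0.2],[-36,120,7,0,0,2.8,0.2]]'; python3 -m pendant '[[8,1.4,0,0,0,0,0.2],[11,1.9,0,0,0,0,0.2],[13,2.3,0,0,0,0,0.2],[15,2.6,0,0,0,0,0.2],[17,3,0,0,0,0,0.2]]';  python3 -m pendant '[[2,0.3,0,0,0,0,0.2],[4,0.7,0,0,0,0,0.2],[6,1,0,0,0,0,0.2],[8,1.4,0,0,0,0,0.2],[10,1.8,0,0,0,0,0.2]]';  python3 -m pendant '[[2,0.3,0,0,0,0,0.2],[4,0.7,0,0,0,0,0.2],[6,1,0,0,0,0,0.2],[8,1.4,0,0,0,0,0.2],[10,1.8,0,0,0,0,0.2]]'
python3 -c "
from h import *
print(drivers(camera('top')))"
```

```text
time_s: 3.7
tcp_pos: [0.4765, -0.0235, 0.1184]
tool_rot: [[0.983, 0.183, 0.001], [0.183, -0.983, 0.003], [0.002, -0.003, -1.0]]
force: [0.6, -0.7, 0.4]
finger_gap: 0.604
finger_force: 0.0
time_s: 4.2
tcp_pos: [0.4929, -0.028, 0.1182]
tool_rot: [[0.985, 0.171, -0.0], [0.171, -0.985, -0.0], [-0.0, 0.0, -1.0]]
force: [-0.4, 0.8, -0.5]
finger_gap: 0.6
finger_force: 0.0
time_s: 4.7
tcp_pos: [0.5019, -0.0254, 0.1181]
tool_rot: [[0.985, 0.173, -0.002], [0.173, -0.985, -0.0], [-0.002, -0.0, -1.0]]
force: [-1.3, 0.0, -0.6]
finger_gap: 0.598
finger_force: 0.6
time_s: 5.2
tcp_pos: [0.513, -0.0233, 0.1183]
tool_rot: [[0.985, 0.173, 0.0], [0.173, -0.985, 0.0], [0.0, -0.0, -1.0]]
force: [-0.7, 0.4, -0.5]
finger_gap: 0.597
finger_force: 0.5
[(0.584, -0.141, [0.134, 0.102], 6.9), (0.553, 0.114, [0.132, 0.101], 1.9)]
```

Driver b slides at about 1 N, against about 8 N for a, so b is the unpotted one. I'll push it to the edge.

```bash
python3 -m pendant '[[8,1.4,0,0,0,0,0.2],[20,3.4,0,0,0,0,0.2],[34,5.6,0,0,0,0,0.2],[48,7.8,0,0,0,0,0.2],[62,10,0,0,0,0,0.2]]'; python3 -m pendant '[[15,2,0,0,0,0,0.2],[30,4,0,0,0,0,0.2],[45,6,0,0,0,0,0.2],[60,8,0,0,0,0,0.2],[75,10,0,0,0,0,0.2]]'; python3 -m pendant '[[12,2,0,0,0,0,0.2],[20,3,0,0,0,0,0.2],[20,3,0,0,0,0,0.2],[20,3,0,0,0,0,0.2],[20,3,0,0,0,0,0.2]]'
python3 -c "
from h import *
a=camera('scene')[140:400,80:400];b=camera('top')[45:235,165:380]
f=lambda c,h:cv2.resize(c,(int(c.shape[1]*h/c.shape[0]),h))
v=np.hstack([f(a,350),f(b,350)]);print(v.shape)
cv2.imwrite('pics/p2.png',cv2.resize(v,(800,int(v.shape[0]*800/v.shape[1])))[:,:,::-1])"
```

```text
time_s: 5.75
tcp_pos: [0.5767, -0.013, 0.1184]
tool_rot: [[0.985, 0.173, 0.001], [0.173, -0.985, 0.0], [0.001, 0.0, -1.0]]
force: [0.1, -0.4, 0.3]
finger_gap: 0.6
finger_force: 0.6
time_s: 6.25
tcp_pos: [0.652, -0.003, 0.1185]
tool_rot: [[0.985, 0.173, 0.002], [0.173, -0.985, 0.0], [0.002, 0.0, -1.0]]
force: [-0.6, -0.1, -0.1]
finger_gap: 0.599
finger_force: 0.4
time_s: 6.75
tcp_pos: [0.669, -0.0006, 0.1181]
tool_rot: [[0.985, 0.173, -0.001], [0.173, -0.985, -0.0], [-0.001, -0.0, -1.0]]
force: [-1.1, -0.0, -0.2]
finger_gap: 0.604
finger_force: 0.0
(350, 826, 3)
```

View pics/p2.png

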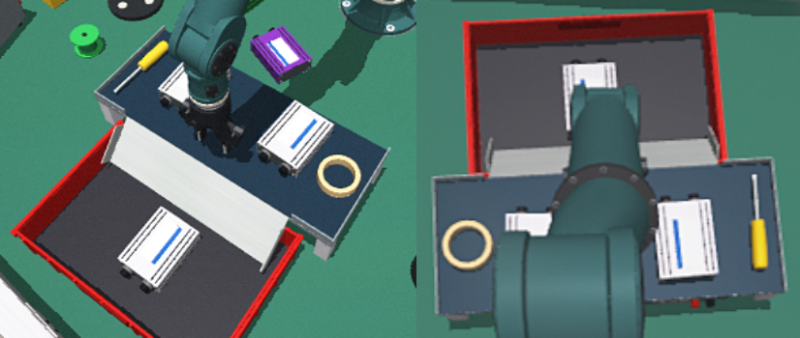

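Driver b lies flat on the crate floor, clear of the chute (about px (160,245) in the left half). Drivers a and c, the tape and the screwdriver are in place. I'll lift clear and hand in.

```bash
python3 -m pendant '[[-5,0,25,0,0,0,0.2],[-5,0,60,0,0,0,0.2],[-5,0,95,0,0,0,0.2],[-5,0,110,0,0,0,0.2],[-5,0,110,0,0,0,0.2]]' | head -4; python3 -c "
from h import *
b=camera('scene')
cv2.imwrite('pics/p3.png',b[:,:,::-1])"
```

```text
time_s: 7.35
tcp_pos: [0.6663, -0.0006, 0.231]
tool_rot: [[0.985, 0.173, 0.005], [0.173, -0.985, 0.0], [0.005, 0.001, -1.0]]
force: [-0.3, 0.9, -0.4]
```

View pics/p3.png

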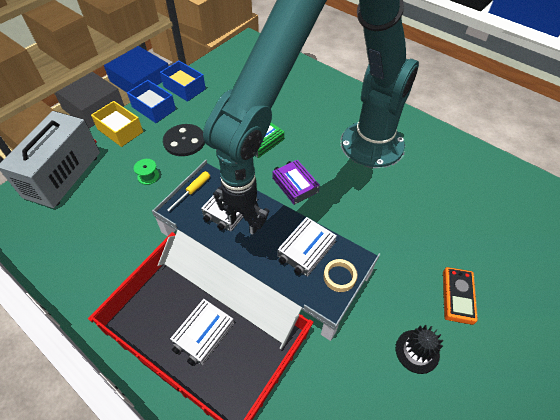

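The reject lies flat in the crate at px (202,332), everything else is in place, and the gripper is clear.

```bash
python3 -c "
from bench import r
print(r.finish_job())"
```

```text
the job is handed in; nothing more can be done
None
```

Driver_b is the unpotted one (it slid at about 1 N, against about 8 N for driver_a; I did not nudge driver_c): it now lies flat in the red crate clear of the chute, driver_a sits about 11 mm from where it stood, driver_c was not touched, and the job is handed in.

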